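# Fit the square-socket handle and hold the spring cover open at 60 degrees

## Task

With the blue cover of the parts station still shut, fit the loose orange T-handle fully down onto the square spindle, then turn it clockwise (seen from above) until the cover stands open at 60 degrees, its red pointer at the red mark, so that the movement in the well can be reached. The cover springs shut if let go, so finish while still gripping the handle and holding the cover steady there. Work by the handle only, without pushing the cover itself, and leave the brass box, the turquoise cup and the loupe where they are.

Things in the scene. Friction and masses are not known exactly. Their poses are not given: they have to be found in the camera images.
- handle: Loose T-handle, stands upright on the bench, bore down, at any yaw. Origin: centre of its underside, z up. Dark steel hub 36x36 mm, 24 mm tall, with a square bore 18 mm wide 18 mm deep in its underside, sides parallel to the handle's x and y. On top of the hub an orange grip bar 72 mm long (along handle x), 14 mm thick (along y), from z = 24 to z = 52 mm. About 0.12 kg (0.1 to 0.15). The bore fits the square in any of its 4 quarter turns.
- station: Parts station fixed to the bench: dark foot and off-white deck 134x184 mm (x, y), deck top 40 mm above the bench. Origin: centre of its underside. Well 57 mm across, with a watch movement in it, centred at x 5, y 50 mm. Cover spindle axis at x 5, y -25 mm. On the deck round the spindle lie scale marks at 0, 30, 60 and 90 degrees, the one at 60 is red. The station's yaw varies by up to 0.35 rad either way.
- cover_angle (a joint): Opening angle of the cover in rad: 0 shut, grows as it turns clockwise seen from above, stop at 1.75. 60 degrees is 1.047. A spring pulls it shut with about 0.04 N m at 0, rising to 0.1 N m at 1.05 rad; it snaps back when let go. The handle has up to about 7 degrees of play either way on the square, so the cover lags the handle.
- square (a point): On the spindle axis, on the round collar (38 mm across) on which the fitted handle rests, 64 mm above the bench; the handle is home when its origin is here. The steel square, 16x16 mm, rises 16 mm above this point (top 3.5 mm tapered). The axes of the point turn with the cover, x and y parallel to the sides of the square (and to the station's x and y when shut), z up.
- cover: The blue cover with its spindle: its origin and axes are those of point square. Arm along +y to a disc (blue rim, white centre) 66 mm across at y = 75 mm over the well; top of arm and disc 14 mm below the origin. Red pointer along -y out to 46 mm. Not to be pushed directly.
- brass_box: Bystander: round pale brass-yellow box, 45 mm across, 23 mm tall, origin under its centre.
- parts_cup: Bystander: round turquoise cup, 60 mm across, 16 mm tall, origin under its centre.
- loupe: Bystander: black eye loupe, 30 mm across, 31 mm tall, origin under its centre.

How it is judged:
By the outcome, as a careful person would: the job done as asked, in the order asked, and still so for the second after the job is handed in, while the arm keeps its last pose, push and grip.
It also fails if it takes over 48 s, if anything falls off the work surface, if the arm or the gripper's body presses on something with over 40 N, if the wrist force passes 120 N, or if a joint passes its speed limit or range.

## Robot

A 7-joint arm with a two-finger parallel gripper is mounted at the origin on a cart in front of the work surface, level with it; the furniture and walls round the work are solid. World frame = base frame: x ahead of the robot, y to its left, z up, the work surface at z = 0. Lengths are in m, angles in rad, forces in N, time in s.
With the tool pointing down it reaches from about 0.4 to 0.85 m from the base axis. Payload 10.4 kg.
Tool frame: the origin (TCP) lies midway between the tips of the shut fingers; the grasp point (between the pads) lies 19 mm behind it (bot.pinch_z is the distance from the TCP to the grasp point, in m); z points along the fingers, y is the direction in which the jaws open and shut (so a half turn about z gives the same grasp; the last joint's range is limited). The gripper opens to 85 mm and grips with 20 to 120 N. Pads are 22 mm wide; open, the fingers measure 114 mm over their backs; the gripper's body (76 mm by 85 mm) begins 54 mm behind the grasp point. The pads swing forward as they close: fully open they stand 13 mm farther back than shut.
Start: joints at [-1.188, 0.332, -0.065, 1.46, 0.022, 1.35, -0.088], TCP at [0.247, 0.574, 0.231] pointing down, gripper open.
Joint ranges: [-2.6, 2.6], [-0.5, 2.12], [-1.47, 1.34], [0.16, 2.42], [-1.27, 4.41], [0.06, 2.06], [-2.6, 2.6]. Speed limits (rad/s): [2.22, 2.22, 2.79, 2.79, 3.14, 3.14, 3.14].

## Interface

Orientations are given as a rotation vector (axis times angle).
In Python, from rig import bot gives the robot as it stands.
- The arm moves only by the tool send_rows, never from a script. Its argument "increments" is a list of rows, each a list of 7 numbers: the closure in counts, from 0 (fully open) to 255 (shut), then the shift along the tool's x, y, z in m, then the turn, a rotation vector about the tool's x, y, z in degrees. In form: [[fingers, tx, ty, tz, ax, ay, az], ...]. A call has 1 to 20 rows; each row is the pose to reach, as a shift and turn from the pose measured when the call began, along the tool's axes at that moment; what a row does not reach only later rows make up. A row lasts 1/8 s, in which the tool goes at most 62.5 mm and 10.7 degrees, less where a joint would pass 70% of its speed; a pose out of reach is approached as far as the arm can. A call with a gripper value outside its range is refused whole. The fingers move at their own pace and stop on an object; "squeeze" is the grip in N (left out, the last holds). Time passes only in rows, so rows that repeat a pose let the fingers close. It gives the time, the measured TCP pose, the force and the opening at its end, in the units of the state.
- bot.get_obs(): the state, without advancing time (a new reading comes with each control period).
- bot.capture(name): name is "scene" or "top" or "wrist"; returns a dict with "color" (384x512x3 uint8, blue, green, red), "vertical_fov" (degrees; the focal length in pixels is half the picture's height over the tangent of half this angle, whatever the lens; pixels are square), "cx", "cy" (the principal point, pixels), "R" (3x3) and "t" (3): a world point X has camera coordinates R X + t. Camera axes: x right, y down, z forward; pixel columns grow to the right and rows downward; lengths in m; the calibration is good to about 2 mm. The wrist camera is an equidistant fisheye: a pixel r from the principal point sees the ray r / f radians off the axis. A picture is of the moment at which its call begins. There is no depth.
- bot.close_job(): hands the job in, once; it reports no verdict.
Trained networks look in a picture, given as the dict that the camera call returned (one of the last four; its "shot" number tells which), for a name from the list of things; names that differ only in an ending like _2 or _b are one class to them, and where a whole thing is asked for, a point or a joint stands for the part that bears it (a point fixed in the world has none). Each returns a list of dicts, best first, with "p" (0 to 1); they miss things now and then, are a little off and sometimes report something else, mostly with a low value. They report only what shows in the picture. A call takes as long as a camera call.
- bot.silhouettes(query, picture): "pixels" (384x512 bool, what is visible of it).
- bot.landmark_of(query, picture): "point" ([x, y, z] in m, in the coordinates of the camera as it stood for that picture, good to about 4 mm: a listed point, or the origin of a listed thing).
The state is a dict: "clock": time; "joint_pos": joint angles; "joint_velocities": joint speeds; "effort": joint torques, N m; "tcp_pos": TCP position; "ee_rot": TCP orientation; "ft_force": force on the tool from outside, world axes, zero at the start; "moment": the same for the moment, N m; "width": finger opening in m.
Only numpy, scipy, OpenCV 4.12 (cv2) and the standard library are available. Lean on these libraries where they do the work, as an engineer would, in place of code of your own. Each camera call takes 0.05 s, during which the arm holds its last target.

## Working session

There is one attempt and no reset: what is moved stays moved. The work goes in short steps, Python scripts to look and compute and a tool call to move; the robot and the scene stay as the last step left them, time stands still between calls to the robot, and variables do not carry over. Pictures are saved under pics/ and viewed, and the job is handed in when it is done.

Besides the shell and the picture viewer there is one more tool, called after "Call:" by a JSON object that holds its "name" and its "arguments", one argument or row to a line. send_rows: Moves the arm, as the interface text tells. Its arguments: {"type":"object","properties":{"increments":{"type":"array"},"squeeze":{"type":"number"}},"required":["increments"]}

```bash
ls; mkdir -p pics; cat > h.py <<'E'
import numpy as np,cv2
from scipy.spatial.transform import Rotation as Ro
from rig import bot
def cam2w(c,p): return np.array(c["R"]).T@(np.array(p)-np.array(c["t"]))
def f(c): return 192/np.tan(np.radians(c["vertical_fov"])/2)
def ray(c,u,v,z):
    F=f(c); x=(u-c["cx"]);y=(v-c["cy"])
    d=np.array([x/F,y/F,1.]); R=np.array(c["R"]);t=np.array(c["t"])
    d=R.T@d;o=-R.T@t
    return o+d*(z-o[2])/d[2]
def proj(c,X):
    p=np.array(c["R"])@np.array(X)+np.array(c["t"]);F=f(c)
    return c["cx"]+F*p[0]/p[2],c["cy"]+F*p[1]/p[2]
E
python3 - <<'E'
from h import *
s=bot.get_obs();print({k:np.round(v,3) for k,v in s.items()},bot.pinch_z)
for n in("scene","top","wrist"):
    c=bot.capture(n);cv2.imwrite(f"pics/{n}0.png",c["color"])
    print(n,c["vertical_fov"],-np.array(c["R"]).T@c["t"])
    for q in("handle","station","square","cover","brass_box","parts_cup","loupe"):
        r=bot.landmark_of(q,c)
        print(q,[(round(a["p"],2),np.round(cam2w(c,a["point"]),4)) for a in r[:2]])
E
```

```text
pics
{'clock': np.float64(0.0), 'joint_pos': array([-1.188,  0.333, -0.065,  1.461,  0.022,  1.35 , -0.089]), 'joint_velocities': array([ 0.002,  0.001, -0.   ,  0.002,  0.   , -0.002,  0.002]), 'effort': array([-0.0000e+00, -6.2544e+01,  4.9000e-02, -3.9162e+01,  1.6000e-02,
        1.0000e-02, -0.0000e+00]), 'tcp_pos': array([0.247, 0.574, 0.231]), 'ee_rot': array([-6.330e-01, -3.077e+00,  2.000e-03]), 'ft_force': array([-0.504, -0.642, -0.764]), 'moment': array([ 0.029, -0.015, -0.01 ]), 'width': np.float64(0.086)} 0.0187
scene 43.441217398145064 [ 0.15172573 -0.67320211  0.76918522]
handle [(0.97, array([ 5.038e-01, -2.542e-01, -5.000e-04]))]
station [(0.59, array([ 0.6032,  0.1845, -0.0025]))]
square [(0.89, array([0.6101, 0.1655, 0.0675]))]
cover [(0.95, array([0.6123, 0.1666, 0.0661]))]
brass_box [(0.78, array([ 0.7168, -0.1202,  0.0011])), (0.67, array([0.6128, 0.1676, 0.0664]))]
parts_cup [(0.7, array([ 0.7005, -0.2483,  0.0017]))]
loupe [(0.53, array([ 0.3714, -0.0398,  0.0045]))]
top 46.98666526683797 [ 0.44557195 -0.04228878  1.21458468]
handle [(0.71, array([ 0.508 , -0.2538, -0.0031])), (0.64, array([ 0.372 , -0.0445,  0.0011]))]
station [(0.81, array([ 0.6069,  0.1872, -0.0049]))]
square [(0.94, array([0.6199, 0.166 , 0.064 ])), (0.6, array([ 0.6073,  0.1845, -0.0029]))]
cover [(0.8, array([0.6186, 0.1616, 0.0649]))]
brass_box [(0.58, array([ 0.7198, -0.1196,  0.0013]))]
parts_cup [(0.85, array([ 0.6992, -0.2541,  0.0033]))]
loupe [(0.59, array([ 0.377 , -0.0382, -0.0013]))]
wrist 65.70646984690485 [0.18063929 0.60191229 0.37325786]
handle []
station []
square []
cover []
brass_box [(0.56, array([ 0.3737, -0.0355, -0.0007]))]
parts_cup []
loupe [(0.7, array([ 0.3763, -0.0392, -0.0005]))]
```

View pics/scene0.png

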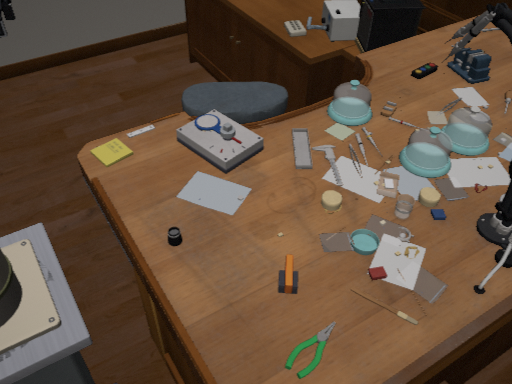

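View pics/top0.png

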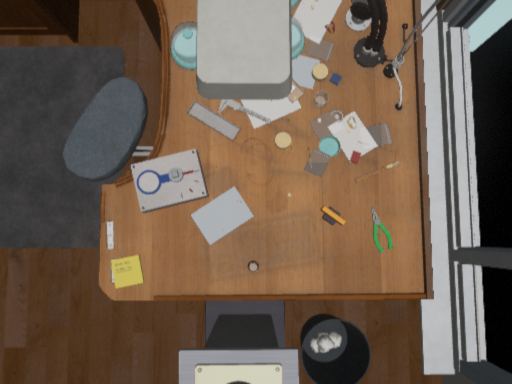

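View pics/wrist0.png

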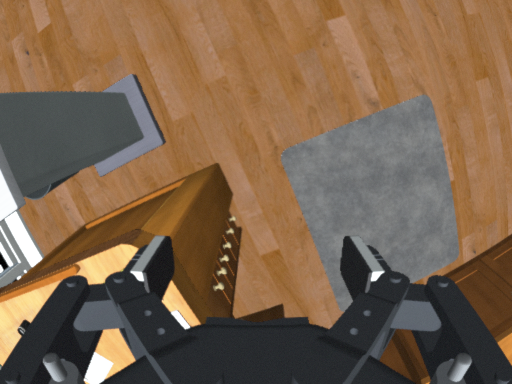

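```bash
python3 - <<'E'
from h import *
c=bot.capture("top");I=c["color"]
a=cv2.resize(I[140:220,120:220],None,fx=7,fy=7,interpolation=cv2.INTER_CUBIC);cv2.imwrite("pics/z1.png",a)
a=cv2.resize(I[195:235,310:360],None,fx=10,fy=10,interpolation=cv2.INTER_CUBIC);cv2.imwrite("pics/z2.png",a)
s=bot.capture("scene");J=s["color"]
a=cv2.resize(J[105:175,170:270],None,fx=7,fy=7,interpolation=cv2.INTER_CUBIC);cv2.imwrite("pics/z3.png",a)
# handle bar: orange segmentation in top
for nm,cc,box in(("top",c,(310,195,360,235)),("scene",s,(260,240,320,310))):
    K=cc["color"];h=cv2.cvtColor(K,cv2.COLOR_BGR2HSV)
    m=np.zeros(K.shape[:2],np.uint8);x0,y0,x1,y1=box
    hh=h[y0:y1,x0:x1]; m[y0:y1,x0:x1]=((hh[...,0]>5)&(hh[...,0]<25)&(hh[...,1]>190)&(hh[...,2]>90))
    r=cv2.minAreaRect(np.argwhere(m)[:,::-1].astype(np.float32));print(nm,m.sum(),r)
    b=cv2.boxPoints(r);print([np.round(ray(cc,*p,0.052),4) for p in b])
    print("centre z52",ray(cc,*r[0],.052), "axis", )
    w=np.array([ray(cc,*p,.052)[:2] for p in b]);
    e=[w[1]-w[0],w[2]-w[1]];print([(np.linalg.norm(q),np.degrees(np.arctan2(q[1],q[0]))) for q in e])
# wells / cover disc
for nm,cc in(("top",c),("scene",s)):
    for q in("station","cover","handle"):
        r=bot.silhouettes(q,cc)
        if r:
            m=r[0]["pixels"].astype(np.uint8);rr=cv2.minAreaRect(np.argwhere(m)[:,::-1].astype(np.float32));print(nm,q,r[0]["p"],m.sum(),rr)
E
```

```text
top 0 ((0.0, 0.0), (0.0, 0.0), 0.0)
[array([1.1056, 0.6523, 0.052 ]), array([1.1056, 0.6523, 0.052 ]), array([1.1056, 0.6523, 0.052 ]), array([1.1056, 0.6523, 0.052 ])]
centre z52 [1.10555121 0.65233382 0.052     ] axis
[(np.float64(0.0), np.float64(0.0)), (np.float64(0.0), np.float64(0.0))]
scene 83 ((288.0, 274.0), (36.0, 6.0), 90.0)
[array([ 0.5172, -0.2243,  0.052 ]), array([ 0.5269, -0.2302,  0.052 ]), array([ 0.4799, -0.2965,  0.052 ]), array([ 0.4708, -0.2909,  0.052 ])]
centre z52 [ 0.4979217  -0.26157343  0.052     ] axis
[(np.float64(0.011369360281473957), np.float64(-31.38067138856237)), (np.float64(0.08120983817261447), np.float64(-125.33499578275966))]
top station 0.93 3441 ((168.92889404296875, 180.0370635986328), (50.44745635986328, 69.38955688476562), 76.50426483154297)
top cover 0.63 720 ((162.4629364013672, 174.79779052734375), (23.764148712158203, 54.740478515625), 64.35899353027344)
top handle 0.64 277 ((331.73077392578125, 215.65380859375), (27.457660675048828, 14.144856452941895), 33.690067291259766)
scene station 0.86 3259 ((219.57867431640625, 139.67416381835938), (82.46783447265625, 49.50189971923828), 32.0053825378418)
scene cover 0.75 523 ((216.28363037109375, 125.21968841552734), (41.58201217651367, 17.045791625976562), 21.370620727539062)
scene handle 0.94 541 ((288.5076904296875, 273.3615417480469), (19.026216506958008, 38.9399528503418), 3.1798300743103027)
```

View pics/z1.png

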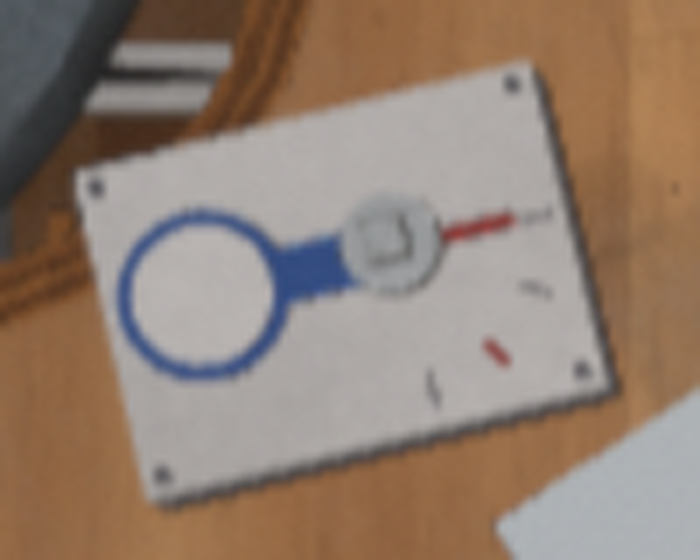

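View pics/z2.png

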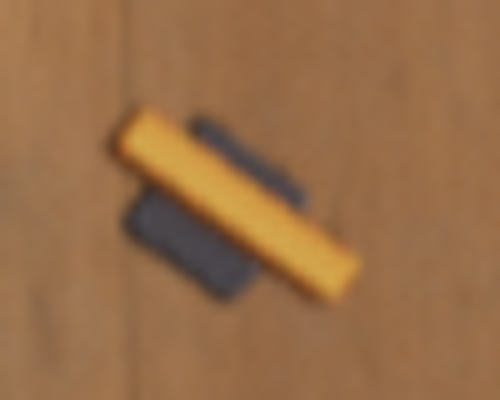

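View pics/z3.png

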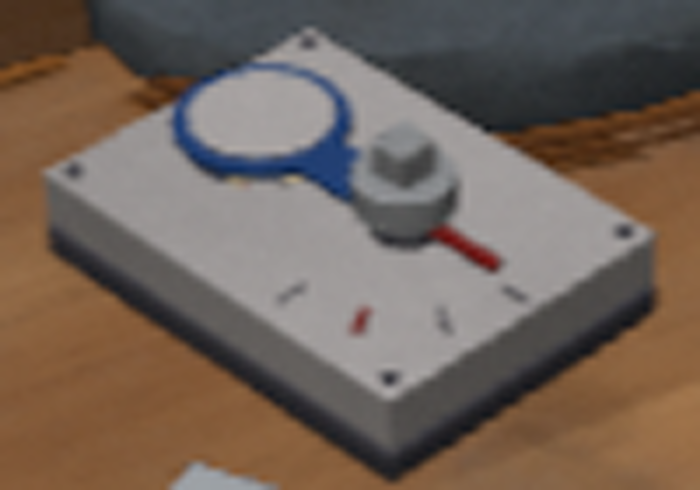

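```bash
python3 - <<'E'
from h import *
c=bot.capture("top");s=bot.capture("scene")
def g(cc,x0,y0,k,U,V,z): return ray(cc,(U+.5)/k-.5+x0,(V+.5)/k-.5+y0,z)[:2]
def ang(v): return np.degrees(np.arctan2(v[1],v[0]))
# deck
P=[g(c,120,140,7,*p,.04) for p in((80,170),(535,62),(612,390),(150,500))]
for i in range(4): e=P[(i+1)%4]-P[i];print("deck",np.linalg.norm(e),ang(e))
ce=np.mean(P,0);print("station ctr",ce)
P=[g(s,170,105,7,*p,.04) for p in((310,28),(655,235),(392,395),(45,172))]
for i in range(4): e=P[(i+1)%4]-P[i];print("deck sc",np.linalg.norm(e),ang(e))
print("station ctr",np.mean(P,0))
B=[g(c,310,195,10,*p,.052) for p in((145,105),(115,145),(330,300),(360,262))]
for i in range(4): e=B[(i+1)%4]-B[i];print("bar",np.linalg.norm(e),ang(e))
print("bar ctr",np.mean(B,0))
print("sq top",g(c,120,140,7,385,238,.08),g(s,170,105,7,403,140,.08))
d=g(c,120,140,7,205,293,.05);sp=g(c,120,140,7,390,243,.064);print("disc",d,"collar",sp,ang(d-sp))
d=g(s,170,105,7,262,116,.05);print("disc sc",d)
J=s["color"]
a=cv2.resize(J[245:305,260:320],None,fx=10,fy=10,interpolation=cv2.INTER_CUBIC);cv2.imwrite("pics/z4.png",a)
E
```

```text
deck 0.17883198716972185 -76.63401769653882
deck 0.13075064452329155 -166.59625503211265
deck 0.17974878421277307 103.20837771355336
deck 0.1302588223554541 13.000920905639827
station ctr [0.60680354 0.18415661]
deck sc 0.18075057723237947 -76.42075999954663
deck sc 0.1261931287647039 -167.15063874609262
deck sc 0.17838197515890625 104.67012789899853
deck sc 0.1295814326064139 13.93006526428001
station ctr [0.60558352 0.18915232]
bar 0.013330865527221486 142.3035328198517
bar 0.06938732327417245 -126.40594065002958
bar 0.012872574087388351 -39.37478912122033
bar 0.06975539245504679 53.2062107426678
bar ctr [ 0.50907308 -0.2525544 ]
sq top [0.61673697 0.16173656] [0.61413819 0.16267891]
disc [0.60053393 0.23496815] collar [0.61724749 0.16271741] 103.02496169630838
disc sc [0.59776687 0.23815696]
```

View pics/z4.png

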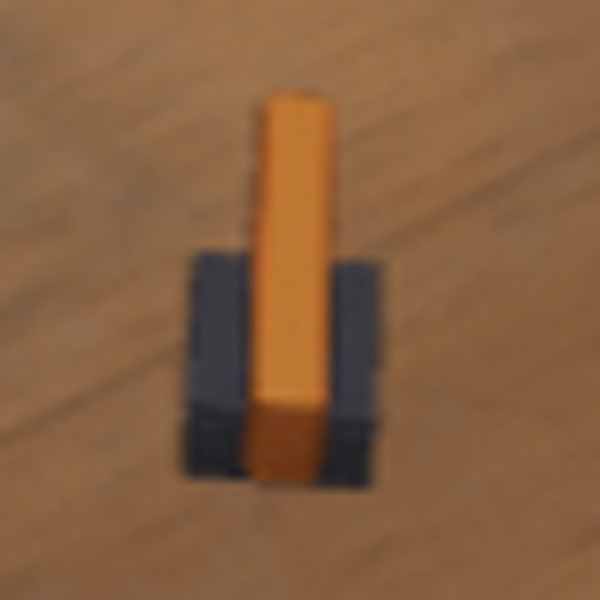

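```bash
cat >> h.py <<'E'
def inc(p1,yawy,p0=None,r0=None):
    o=bot.get_obs();p0=o["tcp_pos"];R0=Ro.from_rotvec(o["ee_rot"])
    y=np.radians(yawy);Y=np.array([np.cos(y),np.sin(y),0]);Z=np.array([0,0,-1.]);X=np.cross(Y,Z)
    R1=Ro.from_matrix(np.array([X,Y,Z]).T)
    return np.round(R0.inv().apply(np.array(p1)-p0),4),np.round((R0.inv()*R1).as_rotvec(degrees=True),2)
def yawy():
    o=bot.get_obs();M=Ro.from_rotvec(o["ee_rot"]).as_matrix();return np.degrees(np.arctan2(M[1,1],M[0,1])),M[:,2]
E
python3 - <<'E'
from h import *
s=bot.capture("scene")
def g(cc,x0,y0,k,U,V,z): return ray(cc,(U+.5)/k-.5+x0,(V+.5)/k-.5+y0,z)[:2]
B=np.array([g(s,260,245,10,*p,.052) for p in((268,95),(335,95),(328,403),(250,401))])
print(B.mean(0),[np.degrees(np.arctan2(*(B[i]-B[j])[::-1])) for i,j in((0,3),(1,2))])
print(inc((.48,.12,.23),20),inc((.507,-.2535,.13),-36.5))
E
```

```text
[ 0.50622637 -0.25325753] [np.float64(52.43402808397468), np.float64(53.474205218626686)]
(array([-0.3936, -0.3253,  0.0013]), array([ 1.000e-02, -0.000e+00,  4.675e+01])) (array([-0.5659, -0.6578,  0.1013]), array([ 1.0000e-02, -1.0000e-02,  1.0325e+02]))
```

Call:
{"name": "send_rows", "arguments": {
  "increments": [
    [0, -0.04, -0.033, 0, 0, 0, 5],
    [0, -0.08, -0.066, 0, 0, 0, 10],
    [0, -0.12, -0.1, 0, 0, 0, 15],
    [0, -0.16, -0.133, 0, 0, 0, 20],
    [0, -0.2, -0.166, 0, 0, 0, 25],
    [0, -0.24, -0.2, 0, 0, 0, 30],
    [0, -0.28, -0.233, 0, 0, 0, 35],
    [0, -0.32, -0.266, 0, 0, 0, 40],
    [0, -0.36, -0.3, 0, 0, 0, 45],
    [0, -0.394, -0.34, 0, 0, 0, 51],
    [0, -0.42, -0.38, 0.01, 0, 0, 57],
    [0, -0.444, -0.42, 0.02, 0, 0, 63],
    [0, -0.468, -0.46, 0.035, 0, 0, 70],
    [0, -0.492, -0.5, 0.05, 0, 0, 77],
    [0, -0.514, -0.54, 0.06, 0, 0, 84],
    [0, -0.534, -0.58, 0.075, 0, 0, 91],
    [0, -0.552, -0.62, 0.09, 0, 0, 97],
    [0, -0.566, -0.658, 0.1, 0, 0, 103.2],
    [0, -0.566, -0.658, 0.1, 0, 0, 103.2],
    [0, -0.566, -0.658, 0.1, 0, 0, 103.2]
  ],
  "squeeze": 40
}}

```text
clock: 4.25
tcp_pos: [0.5072, -0.2531, 0.1313]
ee_rot: [-2.804, -1.416, -0.0]
ft_force: [1.0, 0.8, -0.7]
width: 0.0855
```

```bash
python3 - <<'E'
from h import *
o=bot.get_obs();print(o["clock"],o["tcp_pos"],yawy(),np.round(o["joint_pos"],3),o["ft_force"])
c=bot.capture("wrist");cv2.imwrite("pics/w1.png",c["color"]);print(c["cx"],c["cy"])
c=bot.capture("top");cv2.imwrite("pics/t1.png",c["color"])
E
```

```text
4.25 [ 0.5072305  -0.25314543  0.13127394] (np.float64(-36.391460079136586), array([-1.08304215e-05,  4.51308545e-04, -9.99999898e-01])) [-0.22   0.337  0.725  1.774 -0.246  1.123 -0.05 ] [ 0.96816163  0.75228512 -0.72689946]
256.8822664081963 188.18839962367693
```

View pics/w1.png

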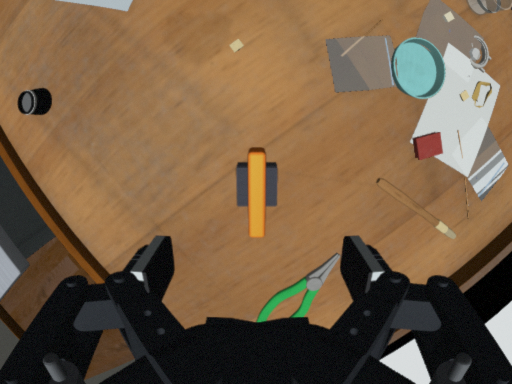

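View pics/t1.png

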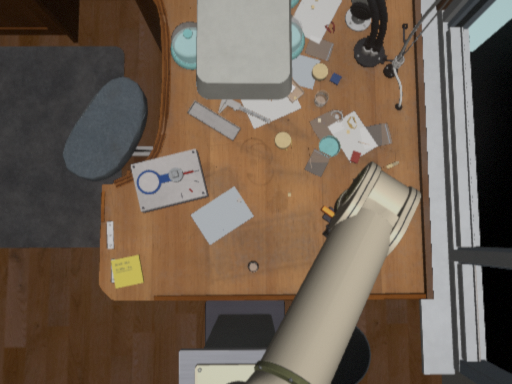

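```bash
cat >> h.py <<'E'
def wray(c,u,v,z):
    F=f(c);x=u-c["cx"];y=v-c["cy"];r=np.hypot(x,y);th=r/F
    d=np.array([np.sin(th)*x/r,np.sin(th)*y/r,np.cos(th)]);R=np.array(c["R"]);o=-R.T@np.array(c["t"]);d=R.T@d
    return o+d*(z-o[2])/d[2]
E
python3 - <<'E'
from h import *
c=bot.capture("wrist");print(np.round(c["R"],3))
a=cv2.resize(c["color"][140:245,220:300],None,fx=6,fy=6,interpolation=cv2.INTER_CUBIC);cv2.imwrite("pics/w1z.png",a)
for p in((249,149),(265,149),(249,237),(266,237)): print(wray(c,*p,.052))
print([ (x["p"],cam2w(c,x["point"])) for x in bot.landmark_of("handle",c)])
E
```

```text
[[ 0.806 -0.592 -0.001]
 [-0.568 -0.774  0.278]
 [-0.166 -0.224 -0.96 ]]
[ 0.52434032 -0.21894443  0.052     ]
[ 0.53403186 -0.22606022  0.052     ]
[ 0.48099422 -0.27701123  0.052     ]
[ 0.49226448 -0.28528483  0.052     ]
[(0.63, array([ 0.50862084, -0.25565429, -0.00224483]))]
```

View pics/w1z.png

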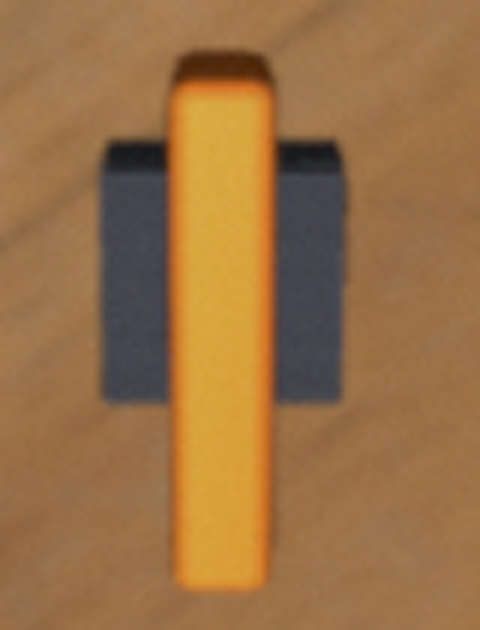

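```bash
python3 - <<'E'
from h import *
c=bot.capture("wrist")
P=np.array([wray(c,220+(a+.5)/6-.5,140+(b+.5)/6-.5,.052) for a,b in((172,86),(272,86),(268,588),(176,588))])
m=P.mean(0);d=(P[0]+P[1]-P[2]-P[3])/2
print(m,np.linalg.norm(d),np.degrees(np.arctan2(d[1],d[0])))
print(inc((m[0],m[1],.029),-36.4), inc((.508,-.2530,.029),-36.4))
E
```

```text
[ 0.5061483  -0.25340843  0.052     ] 0.06925176163886537 53.668923847778025
(array([-0.0014, -0.0007,  0.1025]), array([ 0.01, -0.05,  0.06])) (array([-0.    ,  0.0005,  0.1026]), array([ 0.01, -0.05,  0.06]))
```

Call:
{"name": "send_rows", "arguments": {
  "increments": [
    [0, -0.0007, 0, 0.02, 0, 0, 0],
    [0, -0.0007, 0, 0.045, 0, 0, 0],
    [0, -0.0007, 0, 0.07, 0, 0, 0],
    [0, -0.0007, 0, 0.09, 0, 0, 0],
    [0, -0.0007, 0, 0.103, 0, 0, 0],
    [0, -0.0007, 0, 0.103, 0, 0, 0],
    [130, -0.0007, 0, 0.103, 0, 0, 0],
    [255, -0.0007, 0, 0.103, 0, 0, 0],
    [255, -0.0007, 0, 0.103, 0, 0, 0],
    [255, -0.0007, 0, 0.103, 0, 0, 0],
    [255, -0.0007, 0, 0.103, 0, 0, 0],
    [255, -0.0007, 0, 0.103, 0, 0, 0]
  ],
  "squeeze": 60
}}

```text
clock: 6.0
tcp_pos: [0.5074, -0.2533, 0.0289]
ee_rot: [2.803, 1.418, 0.002]
ft_force: [-1.5, 1.0, 5.5]
width: 0.0128
```

```bash
python3 - <<'E'
from h import *
o=bot.get_obs();print(o["clock"],o["tcp_pos"],yawy(),o["width"],o["ft_force"],o["moment"])
c=bot.capture("wrist");cv2.imwrite("pics/w2.png",c["color"])
E
```

```text
6.0 [ 0.50736606 -0.25329571  0.02889588] (np.float64(-36.34222241279498), array([ 1.17513748e-03,  5.17812077e-04, -9.99999175e-01])) 0.01283727229349788 [-1.48167431  1.01882657  5.52650168] [ 0.21486401  0.24566498 -0.03029995]
```

View pics/w2.png

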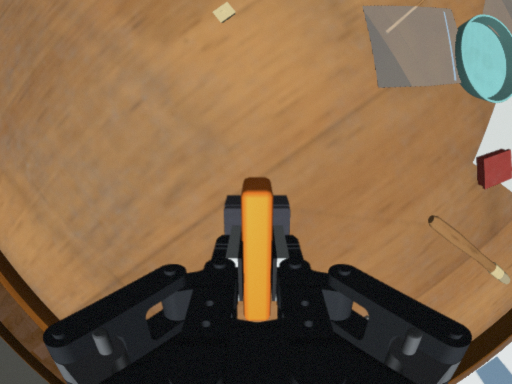

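```bash
python3 - <<'E'
from h import *
print(inc((.507,-.253,.19),-36.4),inc((.56,-.04,.19),-12),inc((.6165,.1625,.16),13.3))
E
```

```text
(array([ 0.0002, -0.0003, -0.1611]), array([ 0.03, -0.06,  0.06])) (array([ 0.2032, -0.0839, -0.1609]), array([  0.05,  -0.06, -24.34])) (array([ 0.3997, -0.1584, -0.1308]), array([  0.06,  -0.05, -49.64]))
```

Call:
{"name": "send_rows", "arguments": {
  "increments": [
    [255, 0, 0, -0.03, 0, 0, 0],
    [255, 0, 0, -0.07, 0, 0, 0],
    [255, 0, 0, -0.11, 0, 0, 0],
    [255, 0.01, -0.004, -0.14, 0, 0, -1],
    [255, 0.035, -0.014, -0.16, 0, 0, -4],
    [255, 0.065, -0.026, -0.16, 0, 0, -8],
    [255, 0.1, -0.04, -0.16, 0, 0, -12],
    [255, 0.135, -0.054, -0.16, 0, 0, -16],
    [255, 0.17, -0.067, -0.16, 0, 0, -20],
    [255, 0.205, -0.081, -0.16, 0, 0, -25],
    [255, 0.24, -0.095, -0.16, 0, 0, -30],
    [255, 0.275, -0.109, -0.16, 0, 0, -35],
    [255, 0.31, -0.123, -0.16, 0, 0, -40],
    [255, 0.345, -0.137, -0.155, 0, 0, -44],
    [255, 0.375, -0.149, -0.145, 0, 0, -47],
    [255, 0.392, -0.155, -0.135, 0, 0, -49],
    [255, 0.3997, -0.1584, -0.131, 0, 0, -49.6],
    [255, 0.3997, -0.1584, -0.131, 0, 0, -49.6],
    [255, 0.3997, -0.1584, -0.131, 0, 0, -49.6]
  ]
}}

```text
clock: 8.43
tcp_pos: [0.6168, 0.161, 0.1608]
ee_rot: [1.952, 2.46, 0.002]
ft_force: [0.6, 0.2, -0.2]
width: 0.0131
```

```bash
python3 - <<'E'
from h import *
o=bot.get_obs();print(o["clock"],o["tcp_pos"],yawy(),o["width"],o["ft_force"],o["moment"],np.round(o["joint_pos"],2))
for n in("top","scene","wrist"):
    c=bot.capture(n);cv2.imwrite(f"pics/{n}3.png",c["color"])
    print(n)
    for q in ("handle","square"): print(q,[(round(x["p"],2),np.round(cam2w(c,x["point"]),4)) for x in bot.landmark_of(q,c)[:2]])
    if n=="scene":
        cv2.imwrite("pics/s3z.png",cv2.resize(c["color"][80:170,170:270],None,fx=6,fy=6,interpolation=cv2.INTER_CUBIC))
E
```

```text
8.425 [0.61676948 0.16096806 0.16075203] (np.float64(13.133670232806535), array([ 1.74404170e-03,  2.13717990e-04, -9.99998456e-01])) 0.01312942837707567 [ 0.55997604  0.17641735 -0.18551454] [-0.03188509  0.0075577  -0.03875601] [-0.64  0.42  0.41  1.54 -0.17  1.22  0.03]
top
handle [(0.5, array([0.6167, 0.1611, 0.1288]))]
square [(0.56, array([0.6211, 0.1649, 0.0616]))]
scene
handle [(0.61, array([0.6155, 0.1593, 0.1339]))]
square [(0.79, array([0.6136, 0.1625, 0.0647]))]
wrist
handle [(0.72, array([0.6159, 0.1597, 0.1325]))]
square [(0.87, array([0.615 , 0.1627, 0.0686]))]
```

View pics/top3.png

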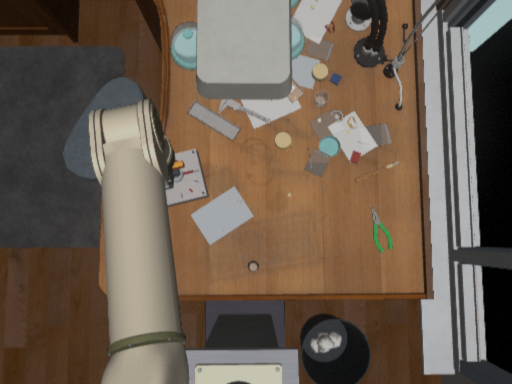

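View pics/s3z.png

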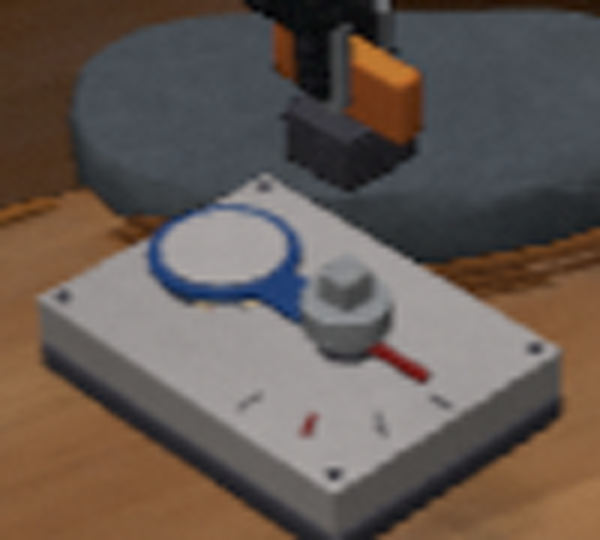

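View pics/wrist3.png

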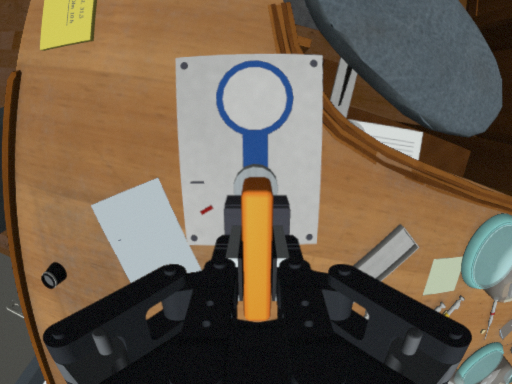

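```bash
python3 - <<'E'
from h import *
c=bot.capture("wrist");I=c["color"];o=bot.get_obs();print(o["tcp_pos"])
h=cv2.cvtColor(I,cv2.COLOR_BGR2HSV)
m=((h[...,0]>100)&(h[...,0]<125)&(h[...,1]>130)).astype(np.uint8);m[:,:200]=0;m[:,310:]=0;m[160:]=0
P=np.argwhere(m)[:,::-1]; print(len(P),P.min(0),P.max(0))
W=np.array([wray(c,u,v,.05)[:2] for u,v in P])
# station frame approx
yaw=np.radians(13.3);ex=np.array([np.cos(yaw),np.sin(yaw)]);ey=np.array([-ex[1],ex[0]])
hull=cv2.convexHull(P.astype(np.int32))[:,0]
# outer circle: pixels on hull, excl. arm side
H=np.array([wray(c,u,v,.05)[:2] for u,v in hull]);
# exclude pts near the arm
cen=W.mean(0)
from scipy.optimize import least_squares
sel=(H@ey)>np.min(H@ey)+.03
r=least_squares(lambda q:np.hypot(*(H[sel]-q[:2]).T)-q[2],[*cen,.033]).x
print("disc",r)
for yd in(12.9,13.3,13.7):
    y=np.radians(yd);print("spindle",yd,r[:2]-.075*np.array([-np.sin(y),np.cos(y)]))
arm=P[(P[:,1]>138)&(P[:,1]<158)]
for v in (140,148,156):
    uu=arm[arm[:,1]==v][:,0];
    if len(uu): a=wray(c,uu.mean(),v,.05)[:2];print("arm",v,uu.min(),uu.max(),a,np.degrees(np.arctan2(*(a-r[:2])[::-1])))
# corners
a=cv2.resize(I[40:130,165:335],None,fx=4,fy=4,interpolation=cv2.INTER_CUBIC);cv2.imwrite("pics/w3a.png",a)
a=cv2.resize(I[160:340,165:335],None,fx=3.3,fy=3.3,interpolation=cv2.INTER_CUBIC);cv2.imwrite("pics/w3b.png",a)
E
```

```text
[0.61646214 0.16244168 0.1602758 ]
1749 [217  61] [292 159]
disc [0.59642981 0.23590788 0.03179622]
spindle 12.9 [0.61317357 0.16280079]
spindle 13.3 [0.61368354 0.16291947]
spindle 13.7 [0.61419267 0.1630417 ]
arm 140 243 266 [0.60478417 0.20115645] -76.48242165536242
arm 148 243 266 [0.60635955 0.19442766] -76.53758996607824
arm 156 244 266 [0.60836511 0.18774301] -76.08240737080756
```

View pics/w3a.png

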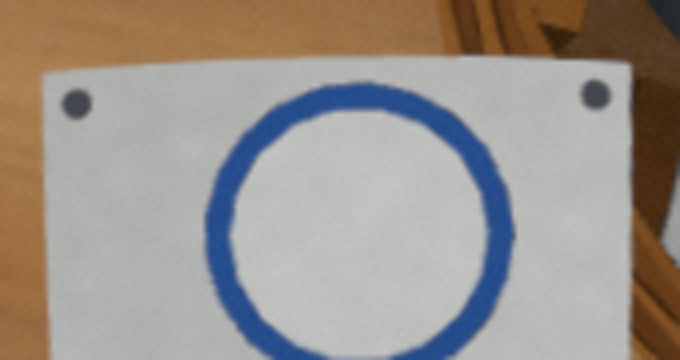

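View pics/w3b.png

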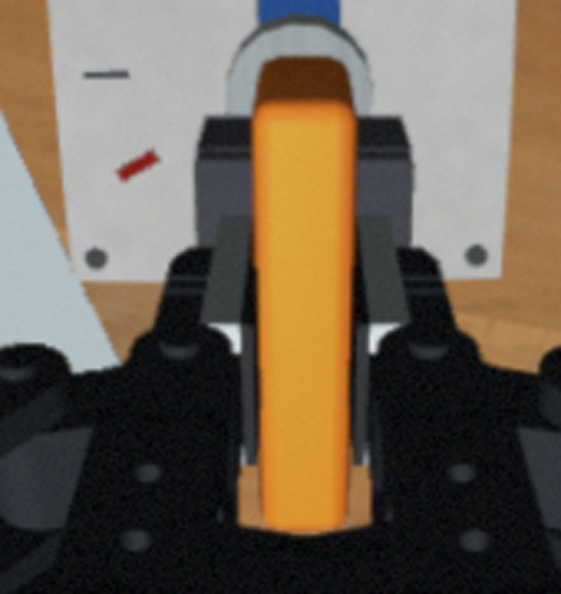

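```bash
python3 - <<'E'
from h import *
c=bot.capture("wrist");o=bot.get_obs();t=o["tcp_pos"]
y=np.radians(yawy()[0]);ex=np.array([np.cos(y),np.sin(y)]);ey=np.array([-ex[1],ex[0]])
print(t,np.degrees(y))
q=lambda U,V:(165+(U+.5)/3.3-.5,160+(V+.5)/3.3-.5)
B=np.array([wray(c,*q(*p),t[2]+.023)[:2] for p in((252,103),(357,103),(348,524),(262,524))])
d=B-t[:2];print("bar rel tcp lateral, along",np.round(d@ex,4),np.round(d@ey,4))
# hub top corners z=tcp-.005
Hh=np.array([wray(c,*q(*p),t[2]-.005)[:2] for p in((197,155),(413,155))])-t[:2];print("hub",Hh@ex,Hh@ey)
# screws
g=lambda U,V:(165+(U+.5)/4-.5,40+(V+.5)/4-.5)
S=np.array([wray(c,*p,.04)[:2] for p in(g(77,103),g(595,94),q(476,256),q(96,258))])
print(S.mean(0));dd=S-t[:2];print("screws",dd@ex,dd@ey,[np.degrees(np.arctan2(*(S[i]-S[j])[::-1])) for i,j in((1,0),(2,3),(0,3),(1,2))],[np.linalg.norm(S[i]-S[j]) for i,j in((1,0),(2,3),(0,3),(1,2))])
C=S.mean(0);print("spindle",C+.005*ex-.025*ey,(C+.005*ex-.025*ey-t[:2])@np.array([ex,ey]).T)
E
```

```text
[0.61647846 0.16244682 0.16026068] 13.255828388234544
bar rel tcp lateral, along [-0.0073  0.006   0.0062 -0.0073] [ 0.0352  0.0352 -0.0336 -0.0336]
hub [-0.01777241  0.01671687] [0.01814873 0.01813533]
[0.60365401 0.18624126]
screws [-0.06482169  0.04893553  0.05075708 -0.06297772] [ 0.10752321  0.10871638 -0.05548122 -0.05635398] [np.float64(13.856767542327253), np.float64(13.695487626188328), np.float64(103.90050198825072), np.float64(103.89141992242679)] [np.float64(0.11376347540905575), np.float64(0.11373814149715722), np.float64(0.16388756462021514), np.float64(0.16420770406219473)]
spindle [0.61425328 0.16305386] [-0.0020267  0.0011011]
```

Call:
{"name": "send_rows", "arguments": {
  "increments": [
    [255, 0.0005, -0.0012, 0.01, 0, 0, -0.5],
    [255, 0.0005, -0.0012, 0.025, 0, 0, -0.5],
    [255, 0.0005, -0.0012, 0.038, 0, 0, -0.5],
    [255, 0.0005, -0.0012, 0.04, 0, 0, -0.5],
    [255, 0.0005, -0.0012, 0.04, 0, 0, -0.5]
  ]
}}

```text
clock: 9.6
tcp_pos: [0.6153, 0.1626, 0.1202]
ee_rot: [1.939, 2.471, 0.002]
ft_force: [0.4, -0.4, -0.6]
width: 0.013
```

```bash
python3 - <<'E'
from h import *
s=bot.capture("scene");o=bot.get_obs();t=o["tcp_pos"];print(o["clock"],t,yawy(),o["ft_force"])
y=np.radians(yawy()[0]);
k=8;x0,y0=190,85;I=cv2.resize(s["color"][y0:y0+65,x0:x0+80],None,fx=k,fy=k,interpolation=cv2.INTER_CUBIC);cv2.imwrite("pics/s4.png",I)
def dr(pts,col):
    P=[];
    for X in pts:
        u,v=proj(s,X);P.append([(u-x0+.5)*k-.5,(v-y0+.5)*k-.5])
    cv2.polylines(I,[np.round(P).astype(int)],True,col,1)
def sq(cx,cy,z,a,b,yy):
    e=np.array([np.cos(yy),np.sin(yy)]);n=np.array([-e[1],e[0]])
    return [[*(np.array([cx,cy])+i*a*e+j*b*n),z] for i,j in((-1,-1),(1,-1),(1,1),(-1,1))]
h0=t[2]-.0289
dr(sq(t[0],t[1],h0,.018,.018,y),(0,255,0));dr(sq(t[0],t[1],h0+.024,.018,.018,y),(0,255,0));dr(sq(t[0],t[1],h0+.052,.007,.036,y),(0,255,255))
yy=np.radians(13.6)
for zz in(.064,.0765): dr(sq(t[0],t[1],zz,.008,.008,yy),(255,0,255))
dr([[t[0]+.019*np.cos(a),t[1]+.019*np.sin(a),.064] for a in np.linspace(0,6.28,40)],(255,0,255))
cv2.imwrite("pics/s4o.png",I)
E
```

```text
9.65 [0.61546747 0.16271564 0.12056854] (np.float64(13.752026880637382), array([ 1.58938168e-03,  6.82279262e-04, -9.99998504e-01])) [-0.16948327  0.03817882 -1.05388539]
```

View pics/s4o.png

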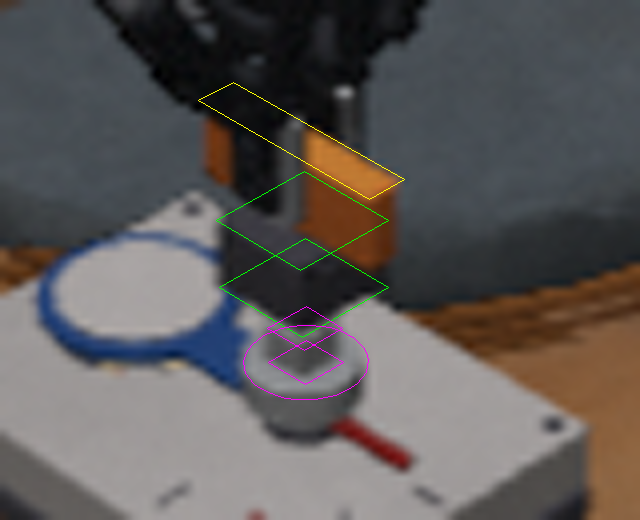

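View pics/s4.png

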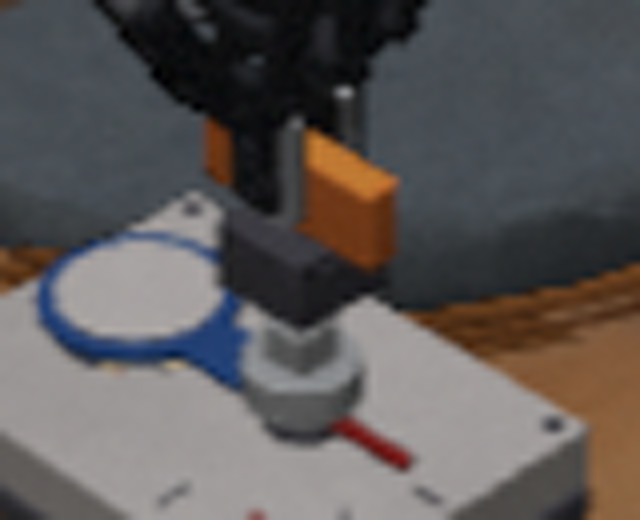

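Call:
{"name": "send_rows", "arguments": {
  "increments": [
    [255, 0.0004, -0.0005, 0.004, 0, 0, 0],
    [255, 0.0004, -0.0005, 0.008, 0, 0, 0],
    [255, 0.0004, -0.0005, 0.011, 0, 0, 0],
    [255, 0.0004, -0.0005, 0.014, 0, 0, 0],
    [255, 0.0004, -0.0005, 0.017, 0, 0, 0],
    [255, 0.0004, -0.0005, 0.018, 0, 0, 0]
  ]
}}

```text
clock: 10.4
tcp_pos: [0.6148, 0.1629, 0.1023]
ee_rot: [1.939, 2.471, 0.002]
ft_force: [-0.6, -0.9, -1.2]
width: 0.0127
```

```bash
python3 - <<'E'
from h import *
s=bot.capture("scene");o=bot.get_obs();t=o["tcp_pos"];print(o["clock"],t,yawy(),o["ft_force"],o["moment"],o["width"])
k=8;x0,y0=190,85;I=cv2.resize(s["color"][y0:y0+65,x0:x0+80],None,fx=k,fy=k,interpolation=cv2.INTER_CUBIC);cv2.imwrite("pics/s5.png",I)
E
```

```text
10.45 [0.61485433 0.16298681 0.10229317] (np.float64(13.756000892234747), array([ 1.38746649e-03,  5.67891351e-04, -9.99998876e-01])) [-0.0103499   0.3512713  -1.68756769] [ 0.01188561  0.00066091 -0.05014831] 0.012837872081167217
```

View pics/s5.png

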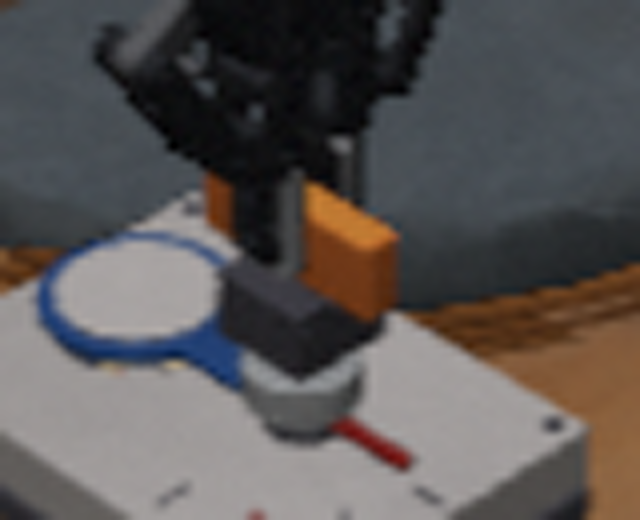

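Call:
{"name": "send_rows", "arguments": {
  "increments": [
    [255, 0, 0, 0.003, 0, 0, 0],
    [255, 0, 0, 0.006, 0, 0, 0],
    [255, 0, 0, 0.008, 0, 0, 0],
    [255, 0, 0, 0.0095, 0, 0, 0],
    [255, 0, 0, 0.0105, 0, 0, 0],
    [255, 0, 0, 0.0105, 0, 0, 0]
  ]
}}

```text
clock: 11.2
tcp_pos: [0.6149, 0.1629, 0.0928]
ee_rot: [1.939, 2.471, 0.003]
ft_force: [-5.7, -1.0, 7.9]
width: 0.0129
```

```bash
python3 - <<'E'
from h import *
s=bot.capture("scene");o=bot.get_obs();t=o["tcp_pos"];print(o["clock"],t,yawy(),o["ft_force"],o["moment"],o["width"])
k=8;x0,y0=190,85;I=cv2.resize(s["color"][y0:y0+65,x0:x0+80],None,fx=k,fy=k,interpolation=cv2.INTER_CUBIC);cv2.imwrite("pics/s6.png",I)
E
```

```text
11.25 [0.61488277 0.16289344 0.09282796] (np.float64(13.744318039132711), array([ 1.40570771e-03,  9.50610387e-04, -9.99998560e-01])) [-4.57881086 -1.17236652  8.8674807 ] [-0.26231638  1.10629705  0.05847643] 0.012774917936358866
```

View pics/s6.png

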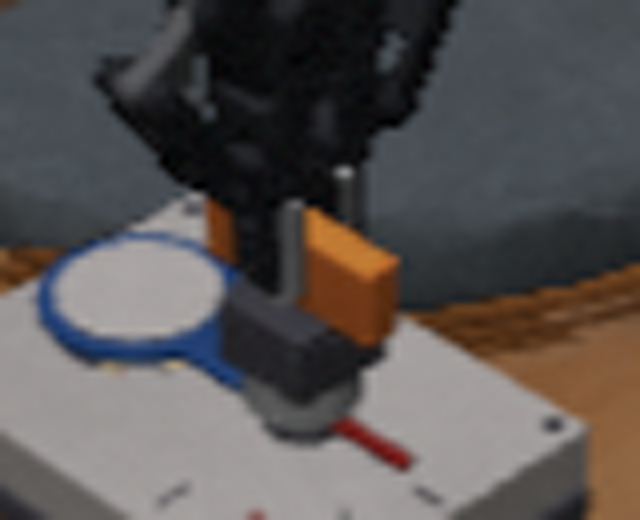

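Call:
{"name": "send_rows", "arguments": {
  "increments": [
    [255, 0, -0.0004, 0.0006, 0, 0, 2],
    [255, 0, -0.0004, 0.0006, 0, 0, 5],
    [255, 0, -0.0004, 0.0006, 0, 0, 8],
    [255, 0, -0.0004, 0.0006, 0, 0, 11],
    [255, 0, -0.0004, 0.0006, 0, 0, 14],
    [255, 0, -0.0004, 0.0006, 0, 0, 18],
    [255, 0, -0.0004, 0.0006, 0, 0, 22],
    [255, 0, -0.0004, 0.0006, 0, 0, 26],
    [255, 0, -0.0004, 0.0006, 0, 0, 30],
    [255, 0, -0.0004, 0.0006, 0, 0, 34],
    [255, 0, -0.0004, 0.0006, 0, 0, 38],
    [255, 0, -0.0004, 0.0006, 0, 0, 42],
    [255, 0, -0.0004, 0.0006, 0, 0, 46],
    [255, 0, -0.0004, 0.0006, 0, 0, 50],
    [255, 0, -0.0004, 0.0006, 0, 0, 50],
    [255, 0, -0.0004, 0.0006, 0, 0, 50]
  ],
  "squeeze": 80
}}

```text
clock: 13.25
tcp_pos: [0.6156, 0.1636, 0.093]
ee_rot: [-2.801, -1.423, -0.007]
ft_force: [4.1, 2.9, 2.7]
width: 0.0123
```

```bash
cat > look.py <<'E'
from h import *
import sys
n=sys.argv[1]
o=bot.get_obs();t=o["tcp_pos"];print(o["clock"],t,yawy(),o["ft_force"],o["moment"],o["width"],np.round(o["joint_pos"],2))
s=bot.capture("scene");k=8;x0,y0=170,85;I=cv2.resize(s["color"][y0:y0+75,x0:x0+95],None,fx=k,fy=k,interpolation=cv2.INTER_CUBIC);cv2.imwrite(f"pics/s{n}.png",I)
w=bot.capture("wrist");cv2.imwrite(f"pics/w{n}.png",w["color"])
E
python3 look.py 7
```

```text
13.25 [0.61558496 0.16361673 0.09302189] (np.float64(-36.14345240953598), array([ 0.00411417,  0.00211754, -0.99998929])) [4.09177298 2.85782215 2.67380418] [ 0.61493155 -1.18445146  0.0771985 ] 0.012267631145608152 [-0.76  0.51  0.56  1.61 -0.3   1.1  -0.75]
```

View pics/s7.png

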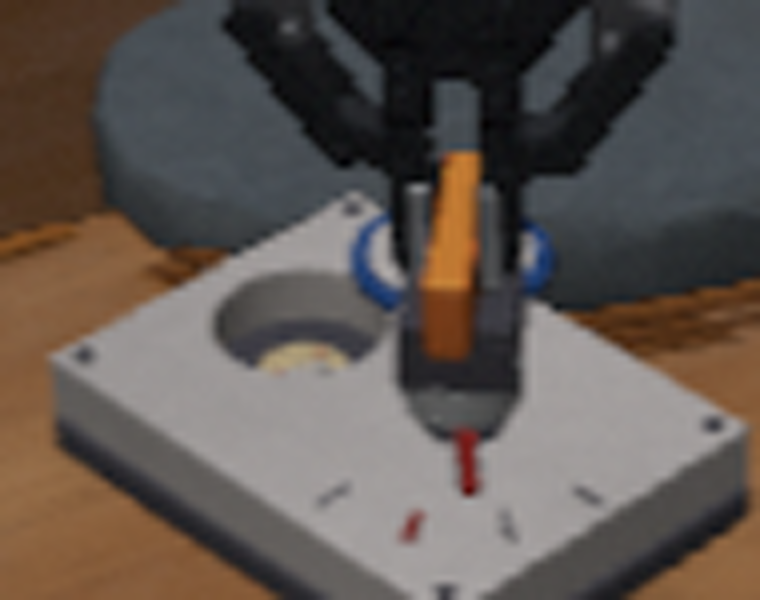

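View pics/w7.png

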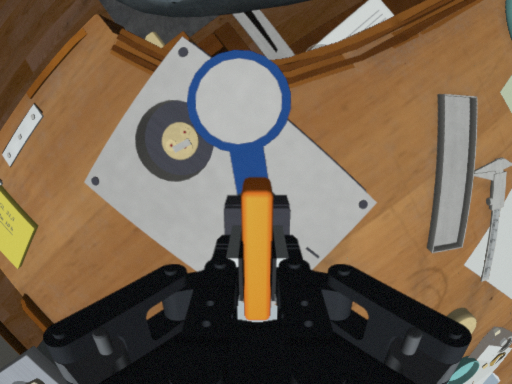

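```bash
cat > ang.py <<'E'
from h import *
from scipy.optimize import least_squares
def A(v): return np.degrees(np.arctan2(v[1],v[0]))
def scene_ang(tip,base,mk,k=8,x0=170,y0=85,s=None):
    s=s or bot.capture("scene")
    g=lambda p,z: ray(s,(p[0]+.5)/k-.5+x0,(p[1]+.5)/k-.5+y0,z)[:2]
    T,B=g(tip,.049),g(base,.049);print("pointer dir line",A(T-B),"r",)
    for S in((.6143,.1630),(.6165,.1625)):
        M=[g(m,.04) for m in mk];S=np.array(S)
        print("tip from spindle",A(T-S),np.linalg.norm(T-S),"mark",[ (round(A(m-S),2),round(np.linalg.norm(m-S),4)) for m in M])
def disc():
    c=bot.capture("wrist");h=cv2.cvtColor(c["color"],cv2.COLOR_BGR2HSV)
    m=((h[...,0]>100)&(h[...,0]<125)&(h[...,1]>130)&(h[...,2]>60)).astype(np.uint8);m[:,:160]=0;m[:,330:]=0;m[190:]=0
    n,l,st,_=cv2.connectedComponentsWithStats(m);i=1+np.argmax(st[1:,4]);P=np.argwhere(l==i)[:,::-1].astype(int)
    H=cv2.convexHull(P.astype(np.int32))[:,0];H=H[H[:,1]<H[:,1].min()+75]
    H=np.array([wray(c,u,v,.05)[:2] for u,v in H]);r=least_squares(lambda q:np.hypot(*(H-q[:2]).T)-q[2],[*H.mean(0),.033],loss="soft_l1",f_scale=.001).x
    print("disc",r)
    for S in((.6143,.1630),(.6153,.1633)):
        d=r[:2]-np.array(S);print("cover angle",13.6+90-A(d),np.linalg.norm(d))
E
python3 - <<'E'
from ang import *
scene_ang((470,490),(466,435),[(402,540),(420,512)])
disc();print(yawy()[0])
E
```

```text
pointer dir line -117.39555601473876 r
tip from spindle -117.09783108159043 0.04357253847386845 mark [(np.float64(-138.16), np.float64(0.0586)), (np.float64(-137.05), np.float64(0.0444))]
tip from spindle -119.9340540356639 0.04418367069897646 mark [(np.float64(-139.92), np.float64(0.06)), (np.float64(-139.39), np.float64(0.0457))]
disc [0.64902564 0.22959247 0.03205129]
cover angle 41.140459575655214 0.07510277574793571
cover angle 40.56426398019899 0.07437815654678774
-36.143443804687216
```

Call:
{"name": "send_rows", "arguments": {
  "increments": [
    [255, 0.0003, 0, 0.0005, 0, 0, 3],
    [255, 0.0003, 0, 0.0005, 0, 0, 6],
    [255, 0.0003, 0, 0.0005, 0, 0, 9],
    [255, 0.0003, 0, 0.0005, 0, 0, 12],
    [255, 0.0003, 0, 0.0005, 0, 0, 15],
    [255, 0.0003, 0, 0.0005, 0, 0, 17.5],
    [255, 0.0003, 0, 0.0005, 0, 0, 19],
    [255, 0.0003, 0, 0.0005, 0, 0, 19],
    [255, 0.0003, 0, 0.0005, 0, 0, 19],
    [255, 0.0003, 0, 0.0005, 0, 0, 19]
  ]
}}

```text
clock: 14.7
tcp_pos: [0.616, 0.1635, 0.0929]
ee_rot: [-2.996, -0.943, -0.008]
ft_force: [0.1, -0.4, 6.0]
width: 0.0123
```

```bash
python3 look.py 8; python3 -c "
from ang import *
disc()"
```

```text
14.7 [0.61595874 0.16348873 0.0929489 ] (np.float64(-55.07300482344301), array([ 0.00443761,  0.00206885, -0.99998801])) [ 0.14837602 -0.39174793  6.01828191] [-0.09714326 -0.08634957  0.09039218] 0.0123206209953756 [-0.81  0.52  0.63  1.62 -0.34  1.11 -1.05]
disc [0.6684505  0.21528131 0.03198764]
cover angle 59.60614101834104 0.07527026349993038
cover angle 59.23716788559964 0.07434401642348905
```

View pics/s8.png

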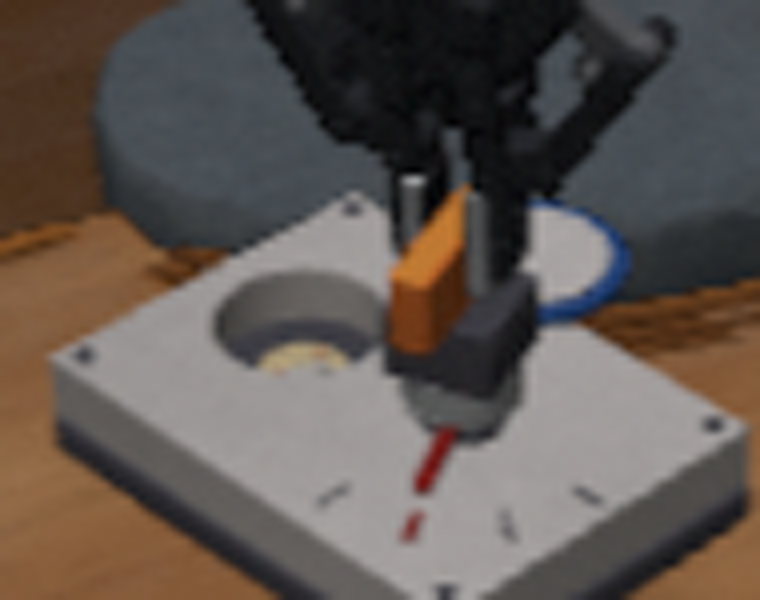

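View pics/w8.png

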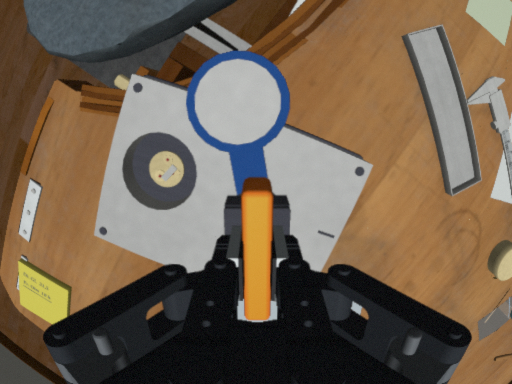

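```bash
python3 -c "
from ang import *
scene_ang((424,490),(449,435),[(407,541),(416,513)])
"
```

```text
pointer dir line -135.4010691862311 r
tip from spindle -134.95715070502516 0.04477848504213429 mark [(np.float64(-136.62), np.float64(0.0587)), (np.float64(-138.33), np.float64(0.0452))]
tip from spindle -137.33599082131278 0.04601879618003057 mark [(np.float64(-138.41), np.float64(0.06)), (np.float64(-140.59), np.float64(0.0466))]
```

Call:
{"name": "send_rows", "arguments": {
  "increments": [
    [255, 0, 0, 0.0004, 0, 0, 0.6],
    [255, 0, 0, 0.0004, 0, 0, 1.1],
    [255, 0, 0, 0.0004, 0, 0, 1.1],
    [255, 0, 0, 0.0004, 0, 0, 1.1],
    [255, 0, 0, 0.0004, 0, 0, 1.1],
    [255, 0, 0, 0.0004, 0, 0, 1.1]
  ]
}}

```text
clock: 15.65
tcp_pos: [0.616, 0.1635, 0.093]
ee_rot: [-3.004, -0.915, -0.008]
ft_force: [0.1, 0.4, 5.1]
width: 0.0124
```

```bash
python3 look.py 9; python3 -c "
from ang import *
disc()
c=bot.capture('scene')
I=cv2.resize(c['color'][132:160,210:245],None,fx=20,fy=20,interpolation=cv2.INTER_CUBIC);cv2.imwrite('pics/s9z.png',I)"
```

```text
15.65 [0.61599095 0.16346997 0.0929651 ] (np.float64(-56.105360559954576), array([ 0.00448549,  0.00229033, -0.99998732])) [0.10706466 0.44162765 5.05700695] [0.09772794 0.03419845 0.07875825] 0.012384396171228896 [-0.81  0.53  0.64  1.62 -0.34  1.11 -1.06]
disc [0.66917538 0.21423392 0.03212443]
cover angle 60.56550583903914 0.0750747760435957
cover angle 60.207577055049526 0.07414054818070259
```

View pics/s9z.png

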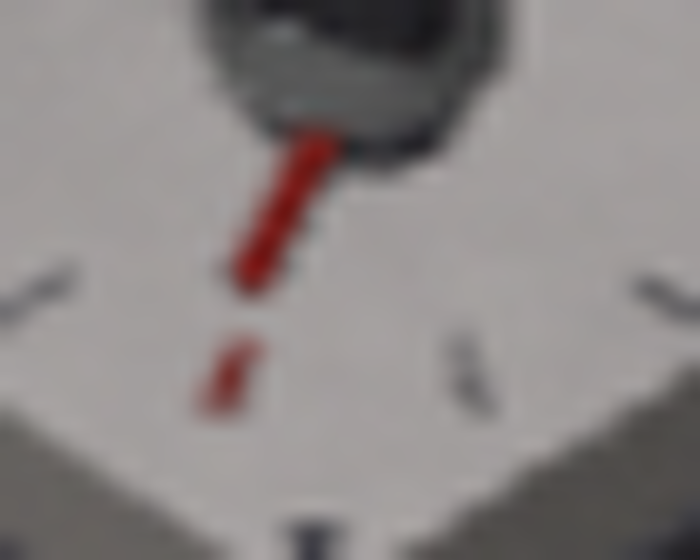

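View pics/s9.png

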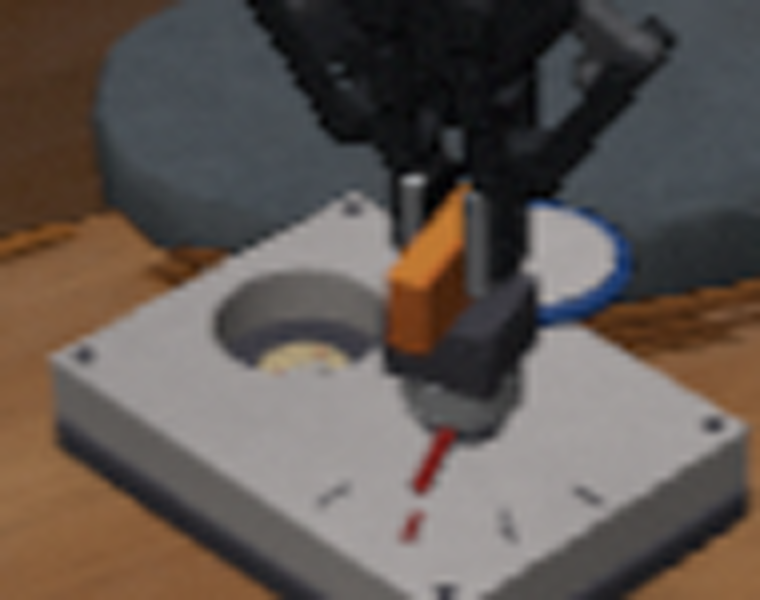

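```bash
python3 - <<'E'
from ang import *
scene_ang((250,288),(319,140),[(218,412),(243,345)],k=20,x0=210,y0=132)
# predict image pos of pointer line for angles
s=bot.capture("scene");S=np.array((.6145,.1629))
for a in(58,60,62):
    d=np.radians(13.6-90-a);P=[proj(s,[*(S+r*np.array([np.cos(d),np.sin(d)])),.049]) for r in(.022,.046)]
    M=[proj(s,[*(S+r*np.array([np.cos(d),np.sin(d)])),.04]) for r in(.047,.060)]
    print(a,[np.round([(u-210+.5)*20,(v-132+.5)*20]) for u,v in P+M])
o=bot.get_obs();print(o["clock"],o["ft_force"],yawy()[0])
E
```

```text
pointer dir line -135.752164627202 r
tip from spindle -136.38366537129025 0.04551834906864114 mark [(np.float64(-136.71), np.float64(0.0585)), (np.float64(-137.87), np.float64(0.0455))]
tip from spindle -138.68523210296593 0.04680393844147333 mark [(np.float64(-138.51), np.float64(0.0597)), (np.float64(-140.13), np.float64(0.0468))]
58 [array([315., 173.]), array([264., 293.]), array([264., 357.]), array([236., 424.])]
60 [array([309., 172.]), array([251., 291.]), array([251., 355.]), array([219., 421.])]
62 [array([303., 171.]), array([238., 288.]), array([238., 352.]), array([202., 418.])]
15.95 [-0.54334077  1.14751411  6.03842625] -56.10556763679294
```

```bash
python3 - <<'E'
from ang import *
disc();o=bot.get_obs();print(o["clock"],yawy()[0],o["width"],np.abs(o["joint_velocities"]).max())
c=bot.capture("top");[print(q,[(round(x["p"],2),np.round(cam2w(c,x["point"]),3)) for x in bot.landmark_of(q,c)[:1]]) for q in("brass_box","parts_cup","loupe")]
print(bot.close_job())
E
```

```text
disc [0.66919221 0.21424759 0.03212059]
cover angle 60.56664801809615 0.07509640877592909
cover angle 60.208838005101654 0.07416217114201841
16.0 -56.10566524496172 0.012575810793534281 0.0013223809415600653
brass_box [(0.65, array([ 0.718, -0.121, -0.   ]))]
parts_cup [(0.73, array([ 0.7  , -0.254,  0.001]))]
loupe [(0.55, array([ 0.373, -0.038, -0.001]))]
the job is handed in; nothing more can be done
None
```

The T-handle is on the square spindle and turned clockwise, and the cover stands open at about 60°. The job is handed in with the gripper still holding the handle. I fitted the handle while the cover was still shut.

- **Fit:** the handle seated with about 9 N of upward force at its full-home height, within about 0.1 mm.
- **Cover angle:** my last checks gave 60.2–60.6° from the disc in the wrist camera. In the scene camera the red pointer's tip matches the position predicted for 60°. The methods spread by about ±1°: the pointer's line alone reads about 59.4°, and the red mark measures 60–61.5°.
- **Holding:** handle yaw and cover angle were unchanged over the last 0.3 s before hand-in, with the joints at rest.
- **Bystanders:** the brass box, the cup and the loupe were found at their original places, within about 4 mm, which is the detector's accuracy.
- **Time and forces:** I finished at 16 s, with wrist forces of about 10 N or less at every reading.

The three cameras disagreed by 2–3 mm on the spindle's position. I aligned the handle to it within the wrist and scene pictures instead, and it slid on without resistance.

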